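# Bolt the press guard shut past its spring catch

### The job

Bolt the yellow guard gate of the heat press: hold the red spring catch bar down with one fingertip and, while it stays down, push the bolt's black thumb lug with the other finger until the bolt is fully home in the keeper at the gate. Then lift off so that the catch springs up again behind the bolt, and take the hand clear. Only touch and push, grasp nothing, and leave the tape roll, the bottle and the mug standing where they are.

Things in the scene. Friction and masses are not known exactly. Their poses are not given: they have to be found in the camera images.
- press: Guard lock and blue press bed, one fixed piece. Origin: on the table, mid-lock, under the gap between catch bar and bolt; z up; +y is the way the bolt slides to lock; +x points to the padded bed (57 mm high, x = 120 to 400 mm; hinge block behind it 106 mm high). Catch lane at x = -28 mm, bolt lane at x = +28 mm. Base plate 8 mm thick.
- keeper (a point): Keeper of the gate, in the bolt lane: middle of the top (42 mm above the table) of two aluminium cheeks 32 mm long (press y) that the bolt enters. Axes as the press. Just beyond it (+y) the yellow mesh gate, 82 mm high, runs on for 200 mm, then turns along the bed (+x). Bolt guides, 36 mm high, stand 44 mm and 209 mm before this point (-y).
- catch_top (a point): Centre of the top of the red catch bar, a flat bar 26 mm wide (press x) and 120 mm long (press y), 56 mm above the table when up. Axes as the press. It sinks straight down, level, wherever along its length it is pressed, and a fingertip may slide along it while pressing.
- catch (a joint): How far the catch bar is pressed down, m: 0 up (springs back there when let go), 0.012 fully down on its stop. Spring: 3.6 N to start, 7.2 N fully down. Its steel tongue (under the bar's middle) stands in a notch of the bolt and blocks it until the bar is down more than 0.006; aim for 0.009 or more.
- lug_top (a point): Centre of the top of the bolt's black thumb lug, 88 mm above the table; axes as the press. Lug: 30 mm wide (press x), 14 mm thick (press y), 44 mm tall, on a steel neck; top of the rod below: 32 mm. Push its -y face. Behind it (-y) a finger has room down to 37 mm above the table, so two fingertips 56 mm apart across the lanes, equally low, stand on the catch bar and behind the lug.
- bolt (a joint): How far the bolt has slid towards the keeper, m: 0 to 0.0015 at the start (drawn back), 0.042 fully home on its stop. About 2 N of friction; it stays where left. It has a notch every 14 mm: if the catch is let go on the way, the tongue catches in the next notch; fully home it springs into the last.
- tape_roll: Bystander: loose orange tape roll, 84 mm across, 25 mm high, lying on the table. Origin: centre of its underside.
- bottle: Bystander: loose white bottle with blue cap, 52 mm across, 115 mm high. Origin: centre of its underside.
- mug: Bystander: loose white mug, 72 mm across, 85 mm high. Origin: centre of its underside.

How it is judged (in metres and radians):
On the way, in this order (a step that is already met when the one before it is completed fails the run):
1. the fingers press the catch bar down past the bolt's notch while the bolt is still drawn back (value of joint catch above 0.0065 m and value of joint bolt below 0.004 m and contact force between the fingers and catch above 0.5 N), for 0.1 s.
2. the bolt passes the middle of its travel with the catch still held down by the fingers (value of joint catch above 0.0055 m and value of joint bolt between 0.018 and 0.038 m and contact force between the fingers and catch above 0.3 N), for 0.04 s.
At the end, for the whole second after the job is handed in: The bolt is home (joint at least 39.5 of 42 mm), the catch has sprung up behind it (less than 2 mm down), and tape roll, bottle and mug are within 15 mm of where they stood (value of joint bolt above 0.0395 m and value of joint catch below 0.002 m and distance of each of tape_roll, bottle, mug from where it was at the start of the episode below 0.015 m); the robot touches nothing.
It fails at once if the tape roll, bottle or mug is shoved, lifted or knocked over (moved more than 15 mm or tilted more than 0.4 rad) (distance of any of tape_roll, bottle, mug from where it was at the start of the episode above 0.015 m or angle between any of tape_roll, bottle, mug's own z axis and vertical above 0.4 rad).
It also fails if it takes over 40 s, if anything falls off the work surface, if the arm or the gripper's body presses on something with over 40 N, if the wrist force passes 120 N, or if a joint passes its speed limit or range.

### The arm

A 6-joint arm with a two-finger parallel gripper is mounted at the origin on the work surface. World frame = base frame: x ahead of the robot, y to its left, z up, the work surface at z = 0. Lengths are in mm, angles in degrees, forces in N, time in s.
With the tool pointing down it reaches from about 300 to 850 mm from the base axis. Payload 4.2 kg.
Tool frame: the origin (TCP) lies between the finger pads; the fingertips stand 22 mm ahead of it and the grasp point (between the pads) lies 3 mm ahead of it; z points along the fingers, y is the direction in which the jaws open and shut (so a half turn about z gives the same grasp; the last joint's range is limited). The gripper opens to 91 mm and grips with 3 to 60 N. Pads are 32 mm wide; open, the fingers measure 118 mm over their backs; the gripper's body (76 mm by 178 mm) begins 60 mm behind the grasp point.
Start: joints at [74.026, 18.312, 89.639, -0, 72.044, -1.146], TCP at [147.156, 555.868, 200.976] pointing down, gripper open.
Joint ranges: [-177.97, 177.97], [-48.28, 115.42], [12.27, 149.76], [-77.06, 257.06], [2.81, 150.46], [-146.56, 146.56]. Speed limits (degrees/s): [147.25, 147.25, 180, 180, 180, 180].

### API

Orientations are given as [roll, pitch, yaw] about the fixed x, y, z axes, in that order (R = Rz(yaw) Ry(pitch) Rx(roll)).
In Python, from workcell import * gives the robot as it stands.
- The arm moves only by the shell command python3 -m jog 'ROWS' [OPENING] [FORCE]. ROWS is text: rows parted by semicolons, each of 6 numbers parted by spaces: the shift along the tool's x, y, z in units of 0.5 m (1.0 is 0.5 m), then the turn, a rotation vector about the tool's x, y, z in units of pi/2 rad (1.0 is pi/2 rad). A call has 1 to 20 rows; each row is the pose to reach, as a shift and turn from the pose measured when the call began, along the tool's axes at that moment; what a row does not reach only later rows make up. A row lasts 1/12 s, in which the tool goes at most 41.7 mm and 7.16 degrees, less where a joint would pass 70% of its speed; a pose out of reach is approached as far as the arm can. A call with a number of a shift or a turn outside -1 to 1 is refused whole. A call with a gripper value outside its range is refused whole. OPENING is the opening, from -1 (shut) to 1 (fully open), set as the call begins (- or left out, the last holds). The fingers move at their own pace and stop on an object; FORCE is the grip in N (left out, the last holds). Time passes only in rows, so rows that repeat a pose let the fingers close. It gives the time, the measured TCP pose, the force and the opening at its end, in the units of the state.
- state(): the state, without advancing time (a new reading comes with each control period).
- grab_frame(name): name is "side" or "top"; returns the picture (400x640x3 uint8, red, green, blue); there is no depth.
- calibration(name): a dict with "mtx" (3x3 intrinsics, pixels), "distortion" ([k1, k2, p1, p2, k3] as OpenCV has them; the pictures are not rectified), "rvec" (rotation vector, rad) and "tvec" (3), from world to camera coordinates, as OpenCV has them. Camera axes: x right, y down, z forward; pixel columns grow to the right and rows downward; lengths in mm; the calibration is good to about 2 mm. A picture is of the moment at which its call begins. calibration takes no time and is no camera call.
- job_done(): hands the job in, once; it reports no verdict.
Trained networks look in the newest picture that a camera, given by its name, has taken for a name from the list of things; names that differ only in an ending like _2 or _b are one class to them, and where a whole thing is asked for, a point or a joint stands for the part that bears it (a point fixed in the world has none). Each returns a list of dicts, best first, with "confidence" (0 to 1); they miss things now and then, are a little off and sometimes report something else, mostly with a low value. They report only what shows in the picture. A call takes as long as a camera call.
- spot_in(query, camera): "rect" ([left, top, right, bottom] in pixels, round what is visible of it).
- tip_of(query, camera): "location" ([column, row] in pixels: a listed point, or the origin of a listed thing).
The state is a dict: "time_s": time; "qpos": joint angles; "qvel": joint speeds; "effort": joint torques, N m; "ee_pos": TCP position; "ee_rot": TCP orientation; "force": force on the tool from outside, world axes, zero at the start; "torque": the same for the moment, N m; "gripper_width": finger opening in mm.
Only numpy, scipy, OpenCV 4.12 (cv2) and the standard library are available. Lean on these libraries where they do the work, as an engineer would, in place of code of your own. Each camera call takes 0.05 s, during which the arm holds its last target. There are 200 camera calls.

## Working session

There is one attempt and no reset: what is moved stays moved. The work goes in short steps, Python scripts to look and compute and a shell command to move; the robot and the scene stay as the last step left them, time stands still between calls to the robot, and variables do not carry over. Pictures are saved under pics/ and viewed, about 8 in all and at most 12, crops included, and the job is handed in when it is done.

```bash
mkdir -p pics; ls; cat > h.py <<'E'
import numpy as np,cv2
from workcell import *
def look(n,f):
    im=grab_frame(n); cv2.imwrite('pics/'+f,im[:,:,::-1]); return im
def ray(n,px):
    c=calibration(n);K=np.array(c['mtx'],float);D=np.array(c['distortion'],float)
    R=cv2.Rodrigues(np.array(c['rvec'],float))[0];t=np.array(c['tvec'],float).ravel()
    u=cv2.undistortPoints(np.array([[px]],float),K,D).ravel()
    return -R.T@t, R.T@np.array([u[0],u[1],1.])
def at_z(n,px,z):
    o,d=ray(n,px); return o+d*(z-o[2])/d[2]
def proj(n,P):
    c=calibration(n)
    return cv2.projectPoints(np.array(P,float).reshape(-1,3),np.array(c['rvec'],float),np.array(c['tvec'],float),np.array(c['mtx'],float),np.array(c['distortion'],float))[0].reshape(-1,2)
E
python3 - <<'E'
from h import *
np.set_printoptions(precision=1,suppress=True)
Z=dict(press=0,keeper=42,catch_top=56,lug_top=88,tape_roll=0,bottle=0,mug=0)
for n in('top','side'):
    look(n,n+'0.png')
    for q in Z:
        for r in tip_of(q,n)[:2]: print(n,q,round(r['confidence'],2),np.round(r['location'],1),at_z(n,r['location'],Z[q]))
print(state())
E
```

```text
pics
top press 0.79 [281.8 172.6] [595.4  84.    0. ]
top press 0.61 [202.4 217.1] [493.9 254.    0. ]
top keeper 0.83 [230.6 137.5] [661.5 191.3  42. ]
top keeper 0.39 [203.7 216.5] [493.9 241.1  42. ]
top catch_top 0.65 [274.7 186.1] [559.4  93.9  56. ]
top catch_top 0.46 [278.7 171.7] [589.3  86.6  56. ]
top lug_top 0.74 [280.9 150.5] [627.5  81.2  88. ]
top tape_roll 0.64 [202.6 215.6] [497.2 253.7   0. ]
top bottle 0.57 [382.  221.3] [ 494.5 -136.5    0. ]
top mug 0.76 [305.3 264.4] [397.6  27.7   0. ]
side press 0.68 [318.1 215.5] [592.3  81.4   0. ]
side keeper 0.69 [323.5 174.7] [655.6 177.6  42. ]
side catch_top 0.71 [309.3 191.9] [580.4 104.5  56. ]
side lug_top 0.59 [331.4 178.8] [627.6  87.8  88. ]
side tape_roll 0.92 [256.5 189.6] [499.6 247.1   0. ]
side mug 0.89 [246.6 255.3] [399.6  25.3   0. ]
side mug 0.54 [316.7 211.9] [595.6  95.4   0. ]
{'time_s': 0.8, 'qpos': array([74. , 18.3, 89.6,  0. , 72. , -1.1]), 'qvel': array([-0. ,  0. , -0.1, -0. , -0.1,  0.1]), 'effort': array([  0. , -41.2, -23.2,   0.1,   0. ,  -0. ]), 'ee_pos': array([147.2, 555.9, 201. ]), 'ee_rot': array([180. ,  -0. , 165.2]), 'force': array([-0.3,  0.4, -0.2]), 'torque': array([ 0.,  0., -0.]), 'gripper_width': 91.0175399218162}
```

View pics/top0.png

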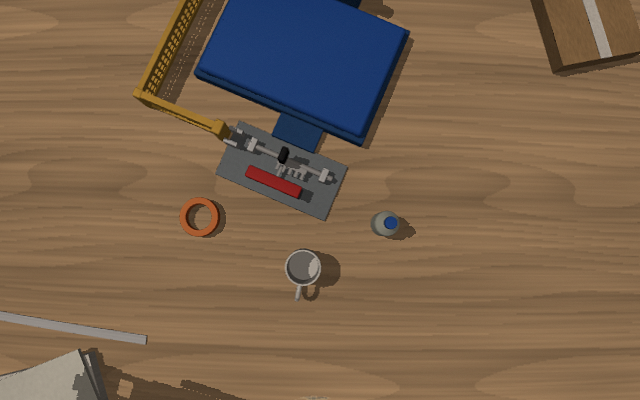

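View pics/side0.png

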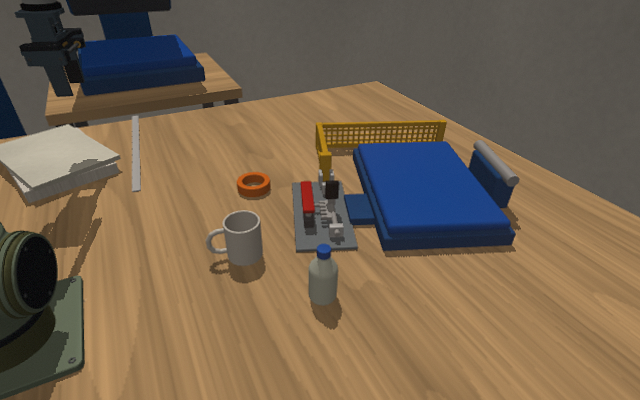

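The top view shows the red bar at about (274,181), the black lug at (283,155) and the keeper near (230,137). The tape roll, mug and bottle are at (200,217), (303,268) and (385,223). I'll measure more finely.

```bash
python3 - <<'E'
from h import *
np.set_printoptions(precision=1,suppress=True)
a=cv2.imread('pics/top0.png')[112:227,205:355]; b=cv2.imread('pics/side0.png')[160:260,280:380]
A=cv2.resize(a,None,fx=5,fy=5,interpolation=cv2.INTER_CUBIC);B=cv2.resize(b,None,fx=6,fy=6,interpolation=cv2.INTER_CUBIC)
cv2.imwrite('pics/c_top.png',A);cv2.imwrite('pics/c_side.png',B)
for n in('top','side'):
    im=cv2.imread(f'pics/{n}0.png'); h=cv2.cvtColor(im,cv2.COLOR_BGR2HSV).astype(int)
    m=((h[...,0]<6)|(h[...,0]>174))&(h[...,1]>150)&(h[...,2]>60)
    nn,l,st,ce=cv2.connectedComponentsWithStats(m.astype(np.uint8)); k=1+np.argmax(st[1:,4])
    p=np.argwhere(l==k)[:,::-1].astype(np.float32); r=cv2.minAreaRect(p); bx=cv2.boxPoints(r)
    print(n,st[k],r); 
    W=np.array([at_z(n,q,56) for q in bx]); print(W, W.mean(0))
    print('cam',ray(n,(320,200)))
E
```

```text
top [245 165  57  33 709] ((272.9741516113281, 181.0603485107422), (57.77482986450195, 12.21150016784668), 23.198591232299805)
[[580.2 157.8  56. ]
 [603.7 148.7  56. ]
 [559.3  38.1  56. ]
 [536.   47.3  56. ]] [569.8  98.   56. ]
cam (array([462.4,  18.8, 964.1]), array([ 0.1, -0. , -1. ]))
side [301 181  14  32 344] ((307.1280517578125, 196.65245056152344), (31.804283142089844, 11.595311164855957), 83.6598129272461)
[[578.9 154.4  56. ]
 [606.2 147.7  56. ]
 [557.5  31.1  56. ]
 [533.4  37.6  56. ]] [569.   92.7  56. ]
cam (array([ 255.4, -562.8,  554.6]), array([ 0.4,  0.7, -0.6]))
```

View pics/c_top.png

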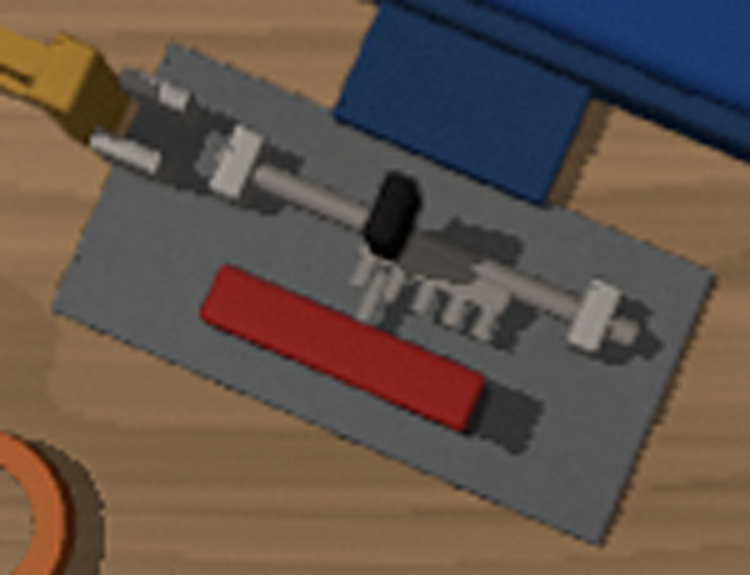

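View pics/c_side.png

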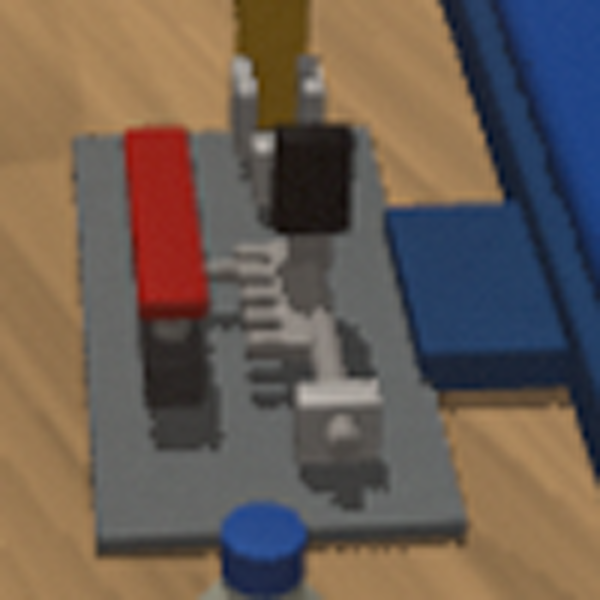

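The crops show the bar's top corners at top-crop (222,265), (485,375), (465,430) and (203,318). The lug blob spans (365–420, 172–258), and in the side crop x 275–352, y 125–232. The bolt is drawn back and the catch is up.

```bash
python3 - <<'E'
from h import *
np.set_printoptions(precision=1,suppress=True)
f=lambda x,y:((x+.5)/5-.5+205,(y+.5)/5-.5+112)
pl=[at_z('top',f(*p),8) for p in[(168,43),(714,275),(602,545),(53,310)]]
bar=[at_z('top',f(*p),56) for p in[(222,265),(485,375),(465,430),(203,318)]]
for q in(pl,bar):
    q=np.array(q);print(q,'c',q.mean(0)); 
    for a,b in((0,1),(3,2)):
        d=q[a]-q[b];print(np.hypot(*d[:2]),np.degrees(np.arctan2(d[1],d[0]))-90)
    for a,b in((0,3),(1,2)):
        d=q[a]-q[b];print(np.hypot(*d[:2]),np.degrees(np.arctan2(d[1],d[0])))
# fit lug: centre(x,y), silhouettes extents in both cams
from scipy.optimize import least_squares
from itertools import product
def fit(half,zr,boxes,x0,yaw):
    c,s=np.cos(yaw),np.sin(yaw)
    def res(p):
        P=[]
        for a,b,z in product((-1,1),(-1,1),zr):
            u,v=a*half[0],b*half[1];P.append((p[0]+c*u-s*v,p[1]+s*u+c*v,z))
        r=[]
        for n,bx in boxes:
            q=proj(n,P);e=np.r_[q.min(0),q.max(0)]-bx;r+=list(e)
        return np.array(r)
    o=least_squares(res,x0);return o.x,o.fun
g=lambda x,y:((x+.5)/6-.5+280,(y+.5)/6-.5+160)
yaw=np.radians(-22)
print('lug',fit((15,7),(44,88),[('top',[*f(363,171),*f(422,259)]),('side',[*g(273,124),*g(353,233)])],[620,85],yaw))
print('lug top only',fit((15,7),(44,88),[('top',[*f(363,171),*f(422,259)])],[620,85],yaw))
print('bar top only',fit((13,60),(48,56),[('top',[*f(201,264),*f(486,433)])],[570,97],yaw))
for q in[(190,95),(128,152)]: pass
c=np.mean([at_z('top',f(*p),42) for p in[(160,92),(125,152)]],0);print('keeper',c)
for n in('tape_roll','bottle','mug','lug_top','catch_top'):
  for cam in('top','side'):
    r=spot_in(n,cam); print(n,cam,r[0] if r else None)
E
```

```text
[[707.7 182.6   8. ]
 [611.  -58.3   8. ]
 [492.8 -12.3   8. ]
 [588.7 228.    8. ]] c [600.  85.   8.]
259.583422947502 -21.875433724069097
258.74999368449915 -21.756320363949413
127.40358276162593 -20.8755053165478
126.85386970533914 -21.247896144125672
[[602.6 148.3  56. ]
 [559.7  38.8  56. ]
 [536.9  46.4  56. ]
 [580.4 155.3  56. ]] c [569.9  97.2  56. ]
117.6169558830787 -21.3831714042675
117.34200472993756 -21.776485830795465
23.258141181234716 -17.606300246268283
24.04586850216154 -18.393049319527517
lug (array([623.2,  77.7]), array([-0.9, -1.3,  0.8,  1. , -0.8, -0.7,  0.5,  1.2]))
lug top only (array([622.8,  77.6]), array([-0.8, -1.1,  0.9,  1.2]))
bar top only (array([569.7,  97.3]), array([-0.8, -0.6,  0.8,  0.6]))
keeper [664.8 186.2  42. ]
tape_roll top None
tape_roll side {'rect': [238.6, 173.7, 269.9, 199.8], 'confidence': 0.76}
bottle top {'rect': [374.0, 212.0, 401.2, 234.6], 'confidence': 0.64}
bottle side {'rect': [309.3, 243.3, 338.6, 306.6], 'confidence': 0.86}
mug top {'rect': [288.5, 247.9, 324.4, 302.3], 'confidence': 0.63}
mug side {'rect': [204.1, 213.0, 263.8, 261.9], 'confidence': 0.92}
lug_top top {'rect': [256.1, 141.5, 331.8, 180.7], 'confidence': 0.75}
lug_top side {'rect': [321.6, 180.1, 340.1, 233.3], 'confidence': 0.81}
catch_top top {'rect': [248.5, 167.4, 300.3, 197.7], 'confidence': 0.78}
catch_top side {'rect': [299.9, 180.3, 320.6, 214.1], 'confidence': 0.71}
```

```bash
python3 -m jog '-0.553 -0.371 0 0 0 0.54;-0.553 -0.371 0 0 0 0.54;-0.553 -0.371 0 0 0 0.54;-0.553 -0.371 0 0 0 0.54;-0.553 -0.371 0 0 0 0.54;-0.553 -0.371 0 0 0 0.54;-0.553 -0.371 0 0 0 0.54;-0.553 -0.371 0 0 0 0.54;-0.553 -0.371 0 0 0 0.54;-0.553 -0.371 0 0 0 0.54' -0.066
cat >> h.py <<'E'
from scipy.spatial.transform import Rotation as Rn
def go(px,py,z,yaw=68.3,O=(596.4,87.5)):
    s=state();R=Rn.from_euler('xyz',s['ee_rot'],degrees=True);T=Rn.from_euler('xyz',[180,0,yaw],degrees=True)
    a=np.radians(-21.7);ex=np.array([np.cos(a),np.sin(a)]);ey=np.array([-ex[1],ex[0]])
    O=np.array(O);p=np.r_[O+px*ex+py*ey,z]
    c=s['ee_pos'][:2]-O
    print('t',s['time_s'],'now',np.round([c@ex,c@ey,s['ee_pos'][2],*s['ee_rot']],1),'F',np.round(s['force'],1),'w',round(s['gripper_width'],1))
    print('shift',np.round(R.inv().apply(p-s['ee_pos'])/500,4),'turn',np.round((R.inv()*T).as_rotvec()/(np.pi/2),4))
E
python3 -c "
from h import *
go(0,-32,130)"
```

```text
time_s: 2.13
ee_pos: [368.1, 304.4, 201.1]
ee_rot: [180.0, -0.0, 116.3]
force: [0.0, 0.4, 0.0]
gripper_width: 43.0
t 2.1333 now [-292.3  117.1  201.1  180.    -0.   116.3] F [0.  0.4 0. ] w 43.0
shift [-0.634   0.1694  0.142 ] turn [ 1.000e-04 -3.000e-04  5.334e-01]
```

```bash
python3 -m jog '-0.634 0.169 0.1 0 0 0.533;-0.634 0.169 0.1 0 0 0.533;-0.634 0.169 0.1 0 0 0.533;-0.634 0.169 0.1 0 0 0.533;-0.634 0.169 0.1 0 0 0.533;-0.634 0.169 0.1 0 0 0.533;-0.634 0.169 0.1 0 0 0.533;-0.634 0.169 0.142 0 0 0.533;-0.634 0.169 0.142 0 0 0.533;-0.634 0.169 0.142 0 0 0.533;-0.634 0.169 0.142 0 0 0.533'
python3 - <<'E'
from h import *
go(0,-32,85)
cam='top'
a=look('top','t2.png');b=look('side','s2.png')
A=cv2.resize(a[100:240,200:360],None,fx=4,fy=4,interpolation=3);B=cv2.resize(b[110:260,260:400],None,fx=4,fy=4,interpolation=3)
h=600;o=np.zeros((600,1200,3),np.uint8);o[:560,:640]=A;o[:600,640:1200]=B
cv2.imwrite('pics/both2.png',cv2.resize(o,(800,400))[:,:,::-1])
E
```

```text
time_s: 3.05
ee_pos: [583.7, 59.2, 129.5]
ee_rot: [-179.9, -0.0, 68.4]
force: [-0.4, -0.2, -0.3]
gripper_width: 42.2
t 3.05 now [  -1.3  -31.   129.5 -179.9   -0.    68.4] F [-0.4 -0.2 -0.3] w 42.2
shift [-0.0021  0.0029  0.0891] turn [-0.0014 -0.0003  0.0011]
```

View pics/both2.png

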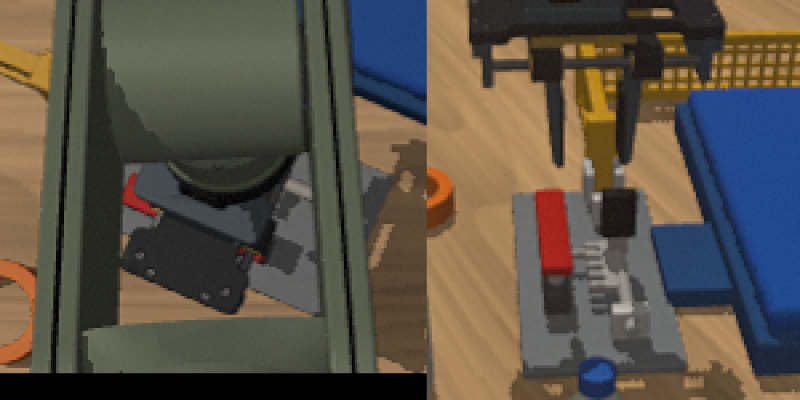

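The fingers hang in line with the bar and lug, behind the lug. Descending to just above the bar (side view: tips over the two lanes).

```bash
python3 -m jog '-0.002 0.003 0.045 0 0 0;-0.002 0.003 0.089 0 0 0.001;-0.002 0.003 0.089 0 0 0.001;-0.002 0.003 0.089 0 0 0.001;-0.002 0.003 0.089 0 0 0.001'
python3 - <<'E'
from h import *
go(0,-32,68)
b=look('side','s3.png');cv2.imwrite('pics/s3c.png',cv2.resize(b[120:250,270:390],None,fx=4.5,fy=4.5,interpolation=3)[:,:,::-1])
E
```

```text
time_s: 3.57
ee_pos: [585.5, 59.3, 88.0]
ee_rot: [179.9, -0.1, 68.5]
force: [0.0, -0.3, -0.1]
gripper_width: 42.5
t 3.5667 now [ 3.000e-01 -3.020e+01  8.800e+01  1.799e+02 -1.000e-01  6.850e+01] F [ 0.  -0.3 -0.1] w 42.5
shift [-0.0037 -0.0007  0.0399] turn [ 0.0015 -0.0016  0.0018]
```

View pics/s3c.png

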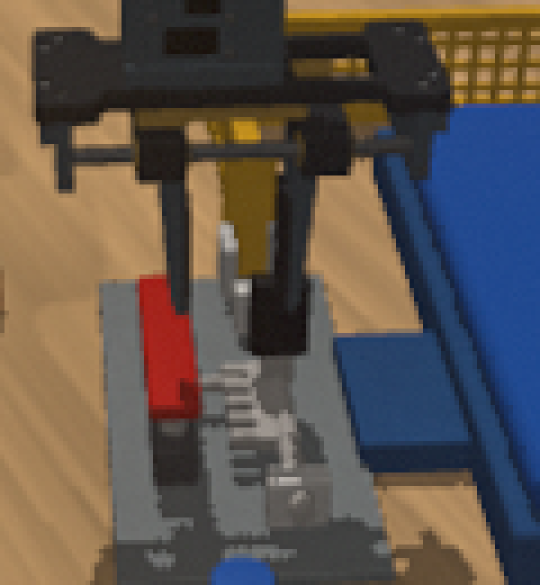

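```bash
python3 - <<'E'
from h import *
np.set_printoptions(precision=1,suppress=True)
s=state();print(s['ee_pos'],s['force'])
R=Rn.from_euler('xyz',s['ee_rot'],degrees=True)
for w in(-28,28):
  P=[s['ee_pos']+R.apply([a,w+b,22]) for a in(-16,16) for b in(-6.7,6.7)]
  q=proj('side',P);print(w,(q-[270,120]+.5)*4.5-.5)
a=np.radians(-21.7);ex=np.array([np.cos(a),np.sin(a),0]);ey=np.array([-ex[1],ex[0],0]);O=np.array([596.4,87.5,0])
f=lambda x,y,z:O+x*ex+y*ey+[0,0,z]
for nm,P in dict(bar=[f(x,y-.8,56) for x in(-41,-15) for y in(-60,60)],lug=[f(x,-6.2,z) for x in(13,43) for z in(44,88)]).items():
  print(nm,(proj('side',P)-[270,120]+.5)*4.5-.5)
E
```

```text
[585.8  59.   88.2] [0.6 0.7 0.3]
-28 [[160.7 374.3]
 [188.6 373. ]
 [156.4 336.6]
 [183.5 335.4]]
28 [[276.9 369.2]
 [304.5 368. ]
 [269.1 331.8]
 [295.9 330.7]]
bar [[147.7 409.6]
 [134.6 274.9]
 [202.3 407.4]
 [183.5 273.2]]
lug [[248.1 360. ]
 [250.4 286.8]
 [306.9 357.7]
 [310.9 284.7]]
```

```bash
python3 - <<'E'
from h import *
b=look('side','s4.png');c=cv2.resize(b[155:215,290:350],None,fx=10,fy=10,interpolation=cv2.INTER_NEAREST)[:,:,::-1].copy()
c=np.clip(c.astype(float)*1.6,0,255).astype(np.uint8)
s=state();R=Rn.from_euler('xyz',s['ee_rot'],degrees=True)
for w in(-28,28):
  for zz in(0,22):
    q=(proj('side',[s['ee_pos']+R.apply([0,w,zz])])[0]-[290,155]+.5)*10
    cv2.circle(c,tuple(int(v) for v in q),5,(0,255,0) if zz else (255,255,0),2)
cv2.imwrite('pics/s4c.png',c)
E
```

```text
(no output)
```

View pics/s4c.png

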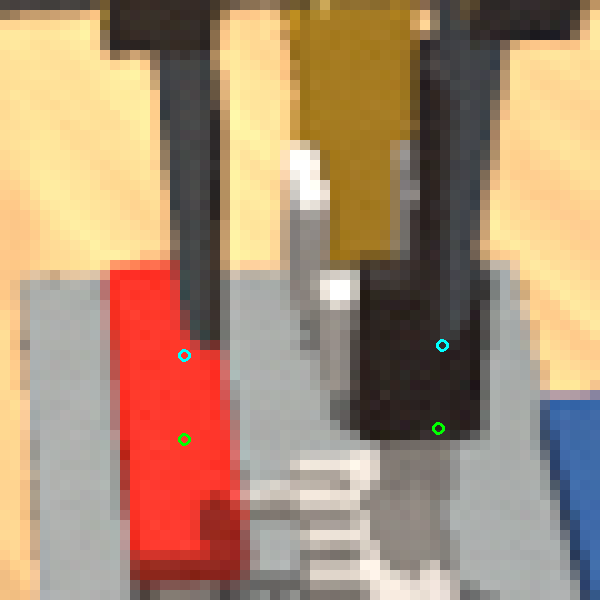

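```bash
python3 - <<'E'
from h import *
np.set_printoptions(precision=1,suppress=True)
R=Rn.from_euler('xyz',[180,0,68.3],degrees=True)
p2=np.array([583.7,59.2,129.5])
for zz in(22,3,0): print('s2',zz,proj('side',[p2+R.apply([0,w,zz]) for w in(-28,28)]).ravel(),'visible 309.3 171.9 / 334.4 171')
p3=state()['ee_pos'];print(p3)
for xx in(-38,38):
  for zz in (-57,-70): print('body',xx,zz,((proj('side',[p3+R.apply([xx,w,zz]) for w in(-89,89)])-[270,120]+.5)*4.5).ravel())
E
```

```text
s2 22 [306.9 182.6 333.1 181.7] visible 309.3 171.9 / 334.4 171
s2 3 [306.9 175.  333.4 174.1] visible 309.3 171.9 / 334.4 171
s2 0 [306.9 173.8 333.5 172.9] visible 309.3 171.9 / 334.4 171
[585.9  58.9  88.1]
body -38 -57 [ 40.7 262.4 439.5 248.6]
body -38 -70 [ 39.5 237.  442.1 223.5]
body 38 -57 [ 39.4 178.1 409.2 166.7]
body 38 -70 [ 38.2 153.8 411.3 142.7]
```

The side view shows the fingertips about 9 px higher than predicted, at (205,345) and (450,345) in the crop. The height is therefore unsure, so I'll go down in small steps and watch the force.

```bash
python3 -m jog '-0.004 -0.001 0.01 0 0 0.002;-0.004 -0.001 0.014 0 0 0.002;-0.004 -0.001 0.014 0 0 0.002'; python3 -c "
from h import *
go(0,-32,76)"
```

```text
time_s: 3.92
ee_pos: [584.4, 57.1, 81.0]
ee_rot: [179.8, -0.2, 68.2]
force: [-0.3, 0.0, -0.2]
gripper_width: 42.5
t 3.9167 now [ 1.000e-01 -3.270e+01  8.100e+01  1.798e+02 -2.000e-01  6.820e+01] F [-0.3  0.  -0.2] w 42.5
shift [ 0.0014 -0.0003  0.0101] turn [ 0.0018 -0.0017 -0.0008]
```

```bash
python3 -m jog '0.001 0 0.005 0.002 -0.002 0;0.001 0 0.010 0.002 -0.002 0;0.001 0 0.010 0.002 -0.002 0;0.001 0 0.010 0.002 -0.002 0'; python3 -c "
from h import *
go(0,-32,72)
b=look('side','s5.png');c=cv2.resize(b[155:215,290:350],None,fx=10,fy=10,interpolation=0)[:,:,::-1]
cv2.imwrite('pics/s5c.png',np.clip(c*1.6,0,255).astype(np.uint8))"
```

```text
time_s: 4.25
ee_pos: [584.5, 57.5, 75.7]
ee_rot: [-179.9, 0.0, 68.2]
force: [0.3, 0.0, -0.1]
gripper_width: 42.9
t 4.25 now [ 1.000e-01 -3.220e+01  7.570e+01 -1.799e+02  0.000e+00  6.820e+01] F [ 0.3  0.  -0.1] w 42.9
shift [ 0.0005 -0.0001  0.0074] turn [-0.0006  0.0005 -0.0007]
```

View pics/s5c.png

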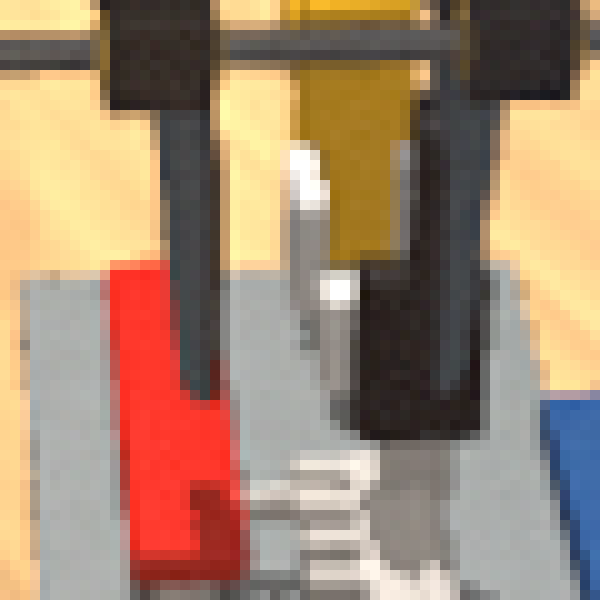

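No contact yet. The tips are in front of the lug and over the bar's inner half. Continuing down.

```bash
python3 -m jog '0 0 0.005 0 0 0;0 0 0.010 0 0 0;0 0 0.010 0 0 0;0 0 0.010 0 0 0'; python3 -m jog '0 0 0.005 0 0 0;0 0 0.010 0 0 0;0 0 0.010 0 0 0'; python3 -c "
from h import *
go(0,-32,60)"
```

```text
time_s: 4.63
ee_pos: [584.5, 57.5, 70.6]
ee_rot: [-179.9, 0.0, 68.2]
force: [-0.2, 0.2, -0.6]
gripper_width: 42.7
time_s: 4.88
ee_pos: [584.0, 57.5, 65.0]
ee_rot: [-179.9, 0.1, 68.2]
force: [-0.1, 0.4, -0.1]
gripper_width: 42.8
t 4.8833 now [-4.000e-01 -3.250e+01  6.500e+01 -1.799e+02  1.000e-01  6.820e+01] F [-0.1  0.4 -0.1] w 42.8
shift [0.001  0.0009 0.0099] turn [-0.0014  0.0008 -0.0008]
```

```bash
python3 -c "
from h import *
b=look('side','s6.png');c=cv2.resize(b[155:215,290:350],None,fx=10,fy=10,interpolation=0)[:,:,::-1]
cv2.imwrite('pics/s6c.png',np.clip(c*1.6,0,255).astype(np.uint8))"
```

```text
(no output)
```

View pics/s6c.png

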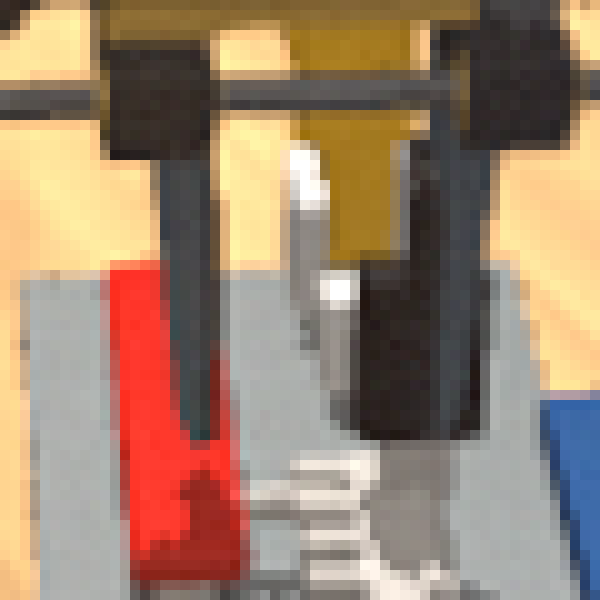

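The tips are still short of the bar (tip row 440, bar contact expected near row 478), so there are roughly 9 mm to go.

```bash
python3 -m jog '0.001 0.001 0.005 0 0 0;0.001 0.001 0.008 0 0 0;0.001 0.001 0.008 0 0 0'; python3 -m jog '0 0 0.003 0 0 0;0 0 0.006 0 0 0;0 0 0.006 0 0 0';python3 -m jog '0 0 0.003 0 0 0;0 0 0.006 0 0 0;0 0 0.006 0 0 0'; python3 -c "
from h import *
go(0,-32,50)"
```

```text
time_s: 5.18
ee_pos: [584.5, 57.8, 60.7]
ee_rot: [-179.9, 0.1, 68.2]
force: [-0.8, 0.7, -1.1]
gripper_width: 42.4
time_s: 5.43
ee_pos: [584.3, 57.7, 57.4]
ee_rot: [-179.8, 0.1, 68.2]
force: [-0.3, -0.2, 0.4]
gripper_width: 42.2
time_s: 5.68
ee_pos: [584.0, 57.7, 54.0]
ee_rot: [-179.8, 0.1, 68.2]
force: [-0.6, -0.3, 0.1]
gripper_width: 42.5
t 5.6833 now [-5.000e-01 -3.230e+01  5.400e+01 -1.798e+02  1.000e-01  6.820e+01] F [-0.6 -0.3  0.1] w 42.5
shift [0.0005 0.001  0.0081] turn [-0.0023  0.0013 -0.0008]
```

```bash
python3 -m jog '0.001 0.001 0.003 0 0 0;0.001 0.001 0.006 0 0 0;0.001 0.001 0.006 0 0 0'; python3 -m jog '0 0 0.003 0 0 0;0 0 0.006 0 0 0;0 0 0.006 0 0 0'; python3 -c "
from h import *
go(0,-32,45)
b=look('side','s7.png');c=cv2.resize(b[155:215,290:350],None,fx=10,fy=10,interpolation=0)[:,:,::-1]
cv2.imwrite('pics/s7c.png',np.clip(c*1.6,0,255).astype(np.uint8))
for i in range(4):print(state()['force']);grab_frame('side')"
```

```text
time_s: 5.93
ee_pos: [584.4, 58.0, 50.6]
ee_rot: [-179.8, 0.1, 68.2]
force: [-0.2, -0.8, 1.1]
gripper_width: 42.6
time_s: 6.18
ee_pos: [584.2, 58.0, 47.3]
ee_rot: [-179.7, 0.2, 68.2]
force: [-0.3, -0.7, 0.4]
gripper_width: 43.0
t 6.1833 now [  -0.4  -32.    47.3 -179.7    0.2   68.2] F [-0.3 -0.7  0.4] w 43.0
shift [-0.      0.0009  0.0046] turn [-0.0031  0.0017 -0.0008]
[ 0.47169224 -0.92095678 -0.21966337]
[-0.25062925 -0.03121527  0.01744428]
[ 0.93315373 -0.52865978 -0.53694389]
[-0.07902625  0.87431893 -0.22250593]
```

View pics/s7c.png

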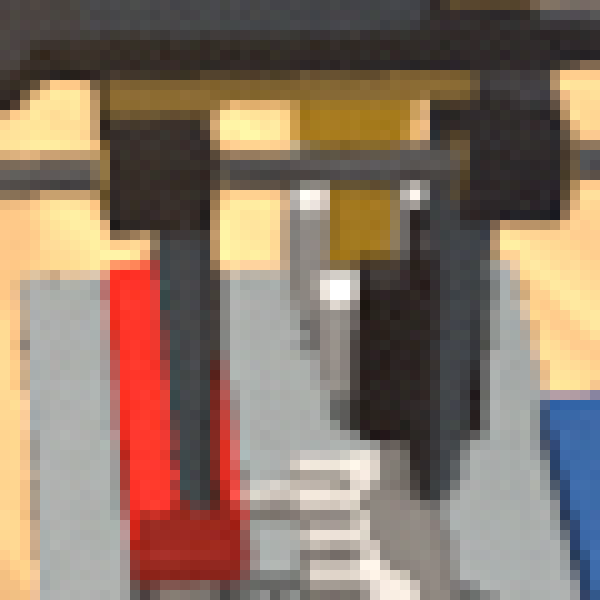

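Tip rows are about 510 on the bar, with its shadow closing in, and there is still no force. Contact should come within a few mm.

```bash
python3 -m jog '0 0.001 0.003 0 0 0;0 0.001 0.005 0 0 0;0 0.001 0.005 0 0 0'; python3 -m jog '0 0 0.003 0 0 0;0 0 0.005 0 0 0;0 0 0.005 0 0 0'; python3 -c "
from h import *
go(0,-32,40)
for i in range(4):print(state()['force'][2]);grab_frame('side')"
```

```text
time_s: 6.68
ee_pos: [584.8, 57.8, 45.0]
ee_rot: [-179.7, 0.1, 68.2]
force: [-0.1, 0.4, 0.2]
gripper_width: 42.6
time_s: 6.93
ee_pos: [584.9, 57.7, 42.6]
ee_rot: [-179.7, 0.1, 68.2]
force: [-0.2, -0.1, 3.1]
gripper_width: 42.6
t 6.9333 now [ 3.000e-01 -3.190e+01  4.260e+01 -1.797e+02  1.000e-01  6.820e+01] F [-0.2 -0.1  3.1] w 42.6
shift [-0.0002 -0.0006  0.0053] turn [-0.0028  0.0015 -0.0008]
3.1357530080837175
3.204555067364038
3.299760811790483
1.9689329745164115
```

Contact at TCP z≈43 with about 3 N, which fits the spring's 3.6 N start. Pressing on.

```bash
python3 -m jog '0 0 0.005 0 0 0;0 0 0.01 0 0 0;0 0 0.01 0 0 0;0 0 0.01 0 0 0'; python3 -m jog '0 0 0.004 0 0 0;0 0 0.008 0 0 0;0 0 0.008 0 0 0;0 0 0.008 0 0 0'; python3 -c "
from h import *
go(0,-32,32)
b=look('side','s8.png');c=cv2.resize(b[155:215,290:350],None,fx=10,fy=10,interpolation=0)[:,:,::-1]
cv2.imwrite('pics/s8c.png',np.clip(c*1.6,0,255).astype(np.uint8))
for i in range(3):print(state()['force']);grab_frame('side')"
```

```text
time_s: 7.47
ee_pos: [584.9, 57.8, 37.7]
ee_rot: [-179.8, 0.1, 68.2]
force: [-0.3, -0.0, 4.3]
gripper_width: 43.0
time_s: 7.8
ee_pos: [584.9, 57.8, 33.9]
ee_rot: [-179.8, 0.1, 68.2]
force: [-0.8, 1.3, 6.1]
gripper_width: 42.3
t 7.8 now [ 3.000e-01 -3.190e+01  3.390e+01 -1.798e+02  1.000e-01  6.820e+01] F [-0.8  1.3  6.1] w 42.3
shift [-0.0002 -0.0006  0.0039] turn [-0.0027  0.0015 -0.0007]
[-1.76465716 -0.37802634  6.72439942]
[-0.88567384 -0.50032686  5.91564237]
[-2.0334823   0.09109529  5.26581291]
```

View pics/s8c.png

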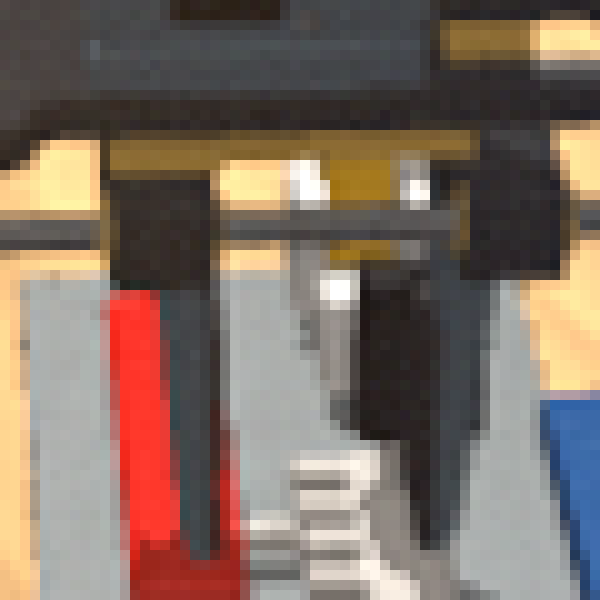

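The bar is down roughly 9 mm (about 6 N), with the bolt still back and the second finger behind the lug. I'll go 1 mm deeper and start pushing along tool +x.

```bash
python3 -m jog '0 0 0.003 0 0 0;0 0 0.003 0 0 0;0.006 0 0.003 0 0 0;0.012 0 0.003 0 0 0;0.018 0 0.003 0 0 0;0.024 0 0.003 0 0 0;0.024 0 0.003 0 0 0'; python3 -m jog '0.006 0 0 0 0 0;0.012 0 0 0 0 0;0.018 0 0 0 0 0;0.024 0 0 0 0 0;0.024 0 0 0 0 0';python3 -c "
from h import *
go(0,-32,32)
for i in range(3):print(state()['force']);grab_frame('side')"
```

```text
time_s: 8.58
ee_pos: [589.1, 67.8, 32.8]
ee_rot: [-179.8, 0.3, 68.3]
force: [-1.5, -4.2, 5.9]
gripper_width: 42.6
time_s: 9.0
ee_pos: [593.0, 77.5, 32.8]
ee_rot: [-179.8, 0.5, 68.4]
force: [-2.7, -5.7, 7.5]
gripper_width: 42.5
t 9.0 now [   0.6  -10.5   32.8 -179.8    0.5   68.4] F [-2.7 -5.7  7.5] w 42.5
shift [-0.0429 -0.0012  0.002 ] turn [-0.0027  0.0051  0.0009]
[-2.72005973 -5.71683185  7.51512246]
[-1.7989346  -4.44478204  6.07580837]
[-1.76431314 -4.64390836  5.67297968]
```

```bash
python3 -m jog '0.007 0 0.002 0 0.004 0;0.014 0 0.002 0 0.004 0;0.021 0 0.002 0 0.004 0;0.028 0 0.002 0 0.004 0;0.035 0 0.002 0 0.004 0;0.04 0 0.002 0 0.004 0;0.04 0 0.002 0 0.004 0';python3 -c "
from h import *
go(0,20,32)
for i in range(3):print(state()['force']);grab_frame('side')"
```

```text
time_s: 9.73
ee_pos: [599.9, 94.6, 32.0]
ee_rot: [-179.8, 0.3, 68.4]
force: [-1.7, -5.3, 6.6]
gripper_width: 42.5
t 9.7333 now [   0.6    7.9   32.  -179.8    0.3   68.4] F [-1.7 -5.3  6.6] w 42.5
shift [ 0.0241 -0.0012 -0.0001] turn [-0.0027  0.0028  0.0016]
[-1.68535328 -5.25659864  6.60849714]
[-1.83687653 -4.4652897   6.71876773]
[-0.88101367 -4.00799447  7.2060723 ]
```

Smooth so far. Advancing in small steps until the stop pushes back.

```bash
python3 -m jog '0.006 0 0 0 0.002 0;0.012 0 0 0 0.002 0;0.018 0 0 0 0.002 0;0.018 0 0 0 0.002 0';python3 -m jog '0.004 0 0 0 0 0;0.007 0 0 0 0 0;0.007 0 0 0 0 0';python3 -c "
from h import *
go(0,25,32)
for i in range(2):print(state()['force']);grab_frame('side')"
```

```text
time_s: 10.22
ee_pos: [602.6, 101.4, 32.0]
ee_rot: [-179.7, 0.2, 68.5]
force: [-2.2, -5.7, 6.6]
gripper_width: 42.6
time_s: 10.47
ee_pos: [603.2, 102.8, 32.1]
ee_rot: [-179.7, 0.5, 68.6]
force: [-2.3, -6.0, 5.7]
gripper_width: 42.7
t 10.4667 now [   0.7   16.7   32.1 -179.7    0.5   68.6] F [-2.3 -6.   5.7] w 42.7
shift [ 0.0165 -0.0013  0.    ] turn [-0.0032  0.0051  0.003 ]
[-2.28003471 -5.97304792  5.70776097]
[-2.24739212 -5.6608118   5.68469015]
```

```bash
python3 -m jog '0.005 0 0 0 0.005 0;0.01 0 0 0 0.005 0;0.01 0 0 0 0.005 0;0.01 0 0 0 0.005 0';python3 -m jog '0.005 0 0 0 0 0;0.01 0 0 0 0 0;0.01 0 0 0 0 0;0.01 0 0 0 0 0';python3 -c "
from h import *
go(0,25,32)
for i in range(2):print(state()['force']);grab_frame('side')"
```

```text
time_s: 10.9
ee_pos: [604.0, 104.8, 32.1]
ee_rot: [-179.7, 0.3, 68.6]
force: [-3.0, -8.2, 6.3]
gripper_width: 42.5
time_s: 11.23
ee_pos: [603.9, 104.6, 32.2]
ee_rot: [-179.6, 0.8, 68.6]
force: [-4.2, -15.2, 8.0]
gripper_width: 42.4
t 11.2333 now [   0.6   18.7   32.2 -179.6    0.8   68.6] F [ -4.2 -15.2   8. ] w 42.4
shift [ 0.0126 -0.0011  0.0003] turn [-0.0046  0.0085  0.0033]
[ -4.21975995 -15.15233489   7.98178935]
[ -4.48574106 -15.29749559   9.52095835]
```

The force rises to 15 N with no more travel at y=18.7, so the bolt is on its stop. Lifting with light residual push, then backing away and up.

```bash
python3 -m jog '0.004 0 -0.012 0 0 0;0.004 0 -0.024 0 0 0;0.004 0 -0.036 0 0 0;0.002 0 -0.044 0 0 0;-0.01 0 -0.05 0 0 0;-0.02 0 -0.05 0 0 0;-0.02 0 -0.12 0 0 0;-0.02 0 -0.19 0 0 0;-0.02 0 -0.26 0 0 0;-0.02 0 -0.32 0 0 0;-0.02 0 -0.32 0 0 0'; python3 -c "
from h import *
go(0,-32,200)
b=look('side','s9.png');c=cv2.resize(b[130:260,270:390],None,fx=4.5,fy=4.5,interpolation=3)[:,:,::-1]
cv2.imwrite('pics/s9c.png',c)"
```

```text
time_s: 12.25
ee_pos: [606.0, 97.7, 199.7]
ee_rot: [179.7, 0.3, 68.6]
force: [0.6, 0.3, 0.4]
gripper_width: 42.6
t 12.25 now [  5.2  13.  199.7 179.7   0.3  68.6] F [0.6 0.3 0.4] w 42.6
shift [-0.09   -0.0108 -0.0002] turn [0.0032 0.0034 0.0033]
```

View pics/s9c.png

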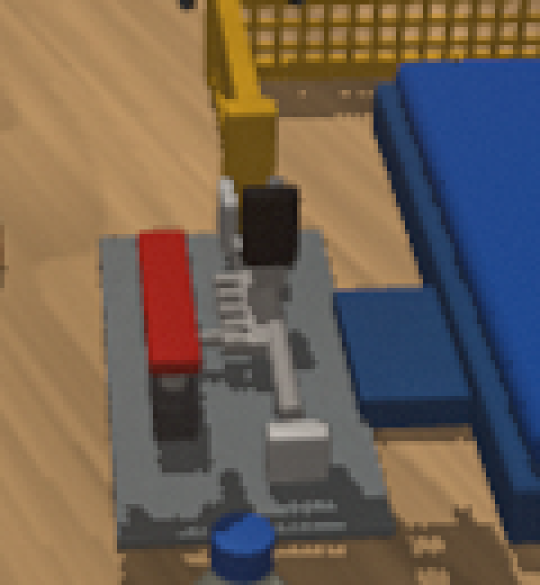

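The lug is well forward now, at (270,225) in the crop. The bar looks up, and its tongue meets the notch row's end. Now I'll measure bolt travel and catch height against the first pictures.

```bash
python3 - <<'E'
from h import *
np.set_printoptions(precision=2,suppress=True)
from scipy.optimize import minimize_scalar
def lug(f):
    g=cv2.imread(f).max(2).astype(float); m=(g<50).astype(np.uint8); m[:165]=0;m[245:]=0;m[:,:318]=0;m[:,345:]=0
    n,l,st,ce=cv2.connectedComponentsWithStats(m);k=1+np.argmax(st[1:,4]);return st[k],ce[k]
a=np.radians(-21.7);ex=np.array([np.cos(a),np.sin(a),0]);ey=np.array([-ex[1],ex[0],0]);O=np.array([596.4,87.5,0])
for f in('pics/side0.png','pics/s9.png'):
    s,c=lug(f); y=minimize_scalar(lambda y:np.sum((proj('side',[O+28*ex+y*ey+[0,0,66]])[0]-c)**2)).x
    im=cv2.imread(f);h=cv2.cvtColor(im,cv2.COLOR_BGR2HSV).astype(int)
    m=((h[...,0]<6)|(h[...,0]>174))&(h[...,1]>150)&(h[...,2]>60);p=np.argwhere(m[170:225,295:325])
    print(f,s,c,'lug y',y,'red',p.mean(0),p.min(0),p.max(0),len(p))
d=cv2.absdiff(cv2.imread('pics/side0.png'),cv2.imread('pics/s9.png')).max(2)
for n,(x0,y0,x1,y1) in dict(tape=(236,172,272,200),mug=(204,211,265,265),bottle=(307,244,340,306)).items(): print(n,(d[y0:y1,x0:x1]>40).mean())
E
```

```text
pics/side0.png [325 181  14  18 231] [331.42 189.47] lug y 1.3341744658658252 red [27.13 11.99] [11  6] [42 19] 344
pics/s9.png [324 172  12  17 203] [329.47 179.96] lug y 41.7728232843501 red [27.13 11.96] [11  6] [42 19] 342
tape 0.0
mug 0.0
bottle 0.14711632453567938
```

```bash
python3 -c "
from workcell import *
print(state()['force'],spot_in('bottle','side')[:1]);print(job_done())"
```

```text
[-0.24550627  0.70314081 -0.65963555] [{'rect': [305.9, 240.5, 339.3, 307.2], 'confidence': 0.84}]
the job is handed in; nothing more can be done
None
```

The bolt is home and the catch has sprung up behind it, as far as my checks can tell. I handed the job in at about 12 s of the 40 s allowed; it reports no verdict.

**What I did:** One fingertip pressed the red bar down about 10 mm (6–7 N). With it held down, the other finger pushed the lug until the force rose to about 15 N with no further travel. Then I lifted, backed off the lug and raised the hand about 165 mm.

**Last checks:**
- **Bolt:** by image it travelled 40.4 mm, give or take a millimetre or so, against 42 mm for fully home. The push force climbing at the stop and the catch dropping into a notch both agree with home.
- **Catch:** the red bar sits in exactly the same pixels as at the start, so it is up.
- **Tape roll and mug:** their image patches are unchanged.
- **Bottle:** about 15% of its patch changed, which I put down to the arm's shadow without confirming it. The hand never went near it, and its detected outline shifted only about 3 pixels from the first.
- **Contact:** the wrist force reads about zero, so the hand touches nothing.

**What disagreed:** The fingertips met the bar about 35 mm lower in TCP height than the stated 22 mm tip offset implies. I therefore found contact by force and pictures instead of relying on that number.

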